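# Nudge a filter carrier home on its locating pin

### The arm

A 6-joint arm with a two-finger parallel gripper is mounted at the origin on a cart in front of the work surface, level with it; the furniture and walls round the work are solid. World frame = base frame: x ahead of the robot, y to its left, z up, the work surface at z = 0. Lengths are in m, angles in rad, forces in N, time in s.
With the tool pointing down it reaches from about 0.35 to 0.975 m from the base axis. Payload 4.9 kg.
Tool frame: the origin (TCP) lies at the very end of the fingers, on their centre line; the grasp point (between the pads) lies 19 mm behind it; x points along the fingers, y is the direction in which the jaws open and shut, and the axes are right-handed (so a half turn about x gives the same grasp; the last joint's range is limited). The gripper opens to 85 mm and grips with 20 to 120 N. Pads are 22 mm wide; open, the fingers measure 114 mm over their backs; the gripper's body (76 mm by 85 mm) begins 54 mm behind the grasp point. The pads swing forward as they close: fully open they stand 13 mm farther back than shut.
Start: joints at [-1.232, 0.053, 1.613, -0, 1.476, -0.119], TCP at [0.276, -0.561, 0.231] pointing down, gripper open.
Joint ranges: [-3.01, 3.01], [-1.01, 2.22], [0.06, 2.58], [-1.02, 4.17], [0.09, 2.62], [-3.14, 3.14]. Speed limits (rad/s): [2.57, 2.57, 3.14, 3.14, 3.14, 3.14].

### API

Orientations are given as a unit quaternion [w, x, y, z].
In Python, from plant import manip gives the robot as it stands.
- The arm moves only by the tool play_rows, never from a script. Its argument "plan" is a list of rows, each a list of 5 numbers: the shift along the tool's x, y, z in mm, then the turn about the tool's x in rad, then the closure, from -1 (fully open) to 1 (shut). A call has 1 to 8 rows; each row is the pose to reach, as a shift and turn from the pose commanded when the call began, along the tool's axes at that moment; what a row does not reach only later rows make up. A row lasts 1/8 s, in which the tool goes at most 62.5 mm and 10.7 degrees, less where a joint would pass 70% of its speed; a pose out of reach is approached as far as the arm can. A call with a gripper value outside its range is refused whole. The fingers move at their own pace and stop on an object; the grip force is fixed at half the most. Time passes only in rows, so rows that repeat a pose let the fingers close. It gives the time, the measured TCP pose, the force and the opening at its end, in the units of the state.
- manip.state(): the state, without advancing time (a new reading comes with each control period).
- manip.grab_frame(name): name is "scene" or "top"; returns a dict with "img" (420x560x3 uint8, red, green, blue), "range_z" (420x560 float32, m along the optical axis (not along the pixel's ray), 0 where there is no reading), "fx", "fy", "cx", "cy" (pixels), "origin" and "rotation" of the camera in the world. Camera axes: x right, y up, looking along -z (the intrinsics and any distortion apply to the point x, -y, -z); pixel columns grow to the right and rows downward; lengths in m; the calibration is good to about 2 mm. A picture is of the moment at which its call begins.
- manip.job_done(): hands the job in, once; it reports no verdict.
The state is a dict: "time": time; "joint_pos": joint angles; "joint_vel": joint speeds; "joint_efforts": joint torques, N m; "tool_pos": TCP position; "tool_rot": TCP orientation; "contact_force": force on the tool from outside, world axes, zero at the start; "ft_torque": the same for the moment, N m; "gripper_width": opening from 0.0 (shut) to 1.0 (fully open).
Only numpy, scipy, OpenCV 4.12 (cv2) and the standard library are available. Lean on these libraries where they do the work, as an engineer would, in place of code of your own. Each camera call takes 0.05 s, during which the arm holds its last target. There are 200 camera calls.

### The job

The blue filter carrier lies in its docking channel with one end propped up on the brass locating pin. Nudge it along the channel, without lifting it out, until its hole drops over the pin and the plate sits flat on the channel floor; then let go of it. Leave the other small things round about where they are.

Things in the scene. Friction and masses are not known exactly. Their poses are not given: they have to be found in the camera images.
- base: fixed aluminium docking channel, 113 mm (its x) by 235 mm (its y), origin at the centre of its underside, on the table. Its floor is 10 mm thick. A rail 15 mm wide along each long side rises 14 mm above the floor (top 24 mm above the table). It is 83 mm wide between the rails and open at both ends.
- carrier: loose blue plate, 80 (its x) x 160 (its y) x 10 mm, about 0.5 kg, origin at the centre of its underside, lying between the rails, its +y along the base's +y. A black filter cube (33x30 mm, 32 mm tall) is fixed on top, 28 mm from the origin towards -y. At the start the +y end is propped on the pin and the -y end rests on the channel floor (tilt 3 to 4 degrees).
- pin_tip (a point): centre of the top of the fixed brass pin: 10 mm in diameter, bevelled flat top, 8 mm above the channel floor (18 mm above the table), on the channel's centre line, 57.5 mm from the base's origin along +y. Hidden under the plate at the start.
- carrier_hole (a point): centre, at the plate's upper face, of its one round through hole: 15 mm in diameter, steel rim, 30 mm from the plate's origin towards +y. It starts 20 to 42 mm short of the pin, so the plate must go that far along the base's +y; once dropped, the pin stops it. Height over the table: 20 mm seated, about 26 mm riding on the pin.
- push_face (a point): centre of the plate's flat -y end face, 80 mm wide and 10 mm high, which lies at half the plate's thickness; the plate slides towards the base's +y when pushed here
- vial_a: small white vial with a blue cap, 22 mm across, 60 mm tall; loose bystander, origin at the centre of its underside
- vial_b: small white vial with a red cap, 22 mm across, 60 mm tall; loose bystander, origin at the centre of its underside
- objective_can_0: round objective can, black below and cream above, 37 mm across, 58 mm tall; loose bystander, origin at the centre of its underside
- swab_pot: white pot of cotton swabs, 52 mm across, 101 mm tall; loose bystander, origin at the centre of its underside
- bottle_oil: small amber bottle with a black cap, 27 mm across, 65 mm tall; loose bystander, origin at the centre of its underside
- hex_key_8: steel hex key lying flat, 40x174x7 mm; loose bystander, origin at the centre of its underside

How it is judged:
At the end, for the whole second after the job is handed in: The carrier's hole is over the pin (hole centre within 4.5 mm of the pin's axis), the plate is down on the channel floor (within 2 mm at the hole) and level within 0.025 rad, at rest (horizontal distance between carrier_hole and pin_tip below 0.0045 m and z of carrier_hole in the frame of base below 0.022 m and angle between carrier's own z axis and vertical below 0.025 rad and linear speed of carrier below 0.01 m/s); the robot touches nothing.
It fails at once if the carrier is lifted out of its channel (origin more than 26 mm above the table) or tipped more than 0.2 rad (z of carrier in the frame of base above 0.026 m or angle between carrier's own z axis and vertical above 0.2 rad).
It fails at once if a bystander is moved by more than 20 mm (distance of any of vial_a, vial_b, objective_can_0, swab_pot, bottle_oil, hex_key_8 from where it was at the start of the episode above 0.02 m).
It also fails if it takes over 38 s, if anything falls off the work surface, if the arm or the gripper's body presses on something with over 40 N, if the wrist force passes 120 N, or if a joint passes its speed limit or range.

## Working session

There is one attempt and no reset: what is moved stays moved. The work goes in short steps, Python scripts to look and compute and a tool call to move; the robot and the scene stay as the last step left them, time stands still between calls to the robot, and variables do not carry over. Pictures are saved under pics/ and viewed, about 8 in all and at most 12, crops included, and the job is handed in when it is done.

Besides the shell and the picture viewer there is one more tool, called after "Emit:" as name([rows], argument=value, ...), one row to a line, values as JSON. play_rows: Moves the arm, as the interface text tells. Its arguments: {"type":"object","properties":{"plan":{"type":"array"}},"required":["plan"]}

```bash
mkdir -p pics; ls; cat > h.py <<'E'
import numpy as np,cv2
from plant import manip
def grab(n):
    f=manip.grab_frame(n); return f
def pts(f):
    h,w=f["range_z"].shape; v,u=np.mgrid[:h,:w]; d=f["range_z"]
    p=np.stack([(u-f["cx"])/f["fx"]*d,-(v-f["cy"])/f["fy"]*d,-d],-1)
    return p@np.array(f["rotation"]).T+np.array(f["origin"])
def ray(f,u,v,z):
    d=np.array([(u-f["cx"])/f["fx"],-(v-f["cy"])/f["fy"],-1])@np.array(f["rotation"]).T
    o=np.array(f["origin"]); return o+d*(z-o[2])/d[2]
def save(f,n,box=None,s=1):
    im=f["img"][...,::-1]
    if box: im=im[box[1]:box[3],box[0]:box[2]]
    cv2.imwrite("pics/"+n,cv2.resize(im,None,fx=s,fy=s,interpolation=cv2.INTER_CUBIC))
E
python3 - <<'E'
from h import *
import pickle
print(manip.state())
for n in("top","scene"):
    f=grab(n); save(f,n+"0.png"); print({k:f[k] for k in f if k not in("img","range_z")}); pickle.dump(f,open(n+"0.pkl","wb"))
E
```

```text
pics
{'time': 0.0, 'joint_pos': array([-1.23198878e+00,  5.33602969e-02,  1.61430850e+00,  1.48239478e-05,
        1.47603250e+00, -1.19006762e-01]), 'joint_vel': array([-6.91500948e-04, -4.17826894e-04,  1.10419889e-04, -3.94339227e-05,
       -9.95151629e-04, -6.83474797e-04]), 'joint_efforts': array([ 8.99752176e-04, -3.93669105e+01, -3.70182252e+01, -2.25195248e-05,
        7.08070263e-03, -2.17411156e-06]), 'tool_pos': array([ 0.27602965, -0.5600319 ,  0.23005225]), 'tool_rot': array([-0.15970978, -0.68858502, -0.16119296,  0.68873818]), 'contact_force': array([-0.47155718, -0.51483475,  0.36787819]), 'ft_torque': array([-0.02352789, -0.01108236, -0.05239127]), 'gripper_width': 1.0039693699118937}
{'fx': 463.2679254038998, 'fy': 463.2679254038998, 'cx': 274.4042147581949, 'cy': 203.55637721038988, 'origin': array([0.53111559, 0.21918309, 0.98366268]), 'rotation': array([ 0.71568133,  0.03569356, -0.02869168, -0.69692395])}
{'fx': 477.73876675901727, 'fy': 477.73876675901727, 'cx': 282.7181138676914, 'cy': 209.29244305008436, 'origin': array([0.09734829, 0.91818854, 0.56168777]), 'rotation': array([-0.26204021, -0.16289212,  0.46806874,  0.82807774])}
```

View pics/top0.png

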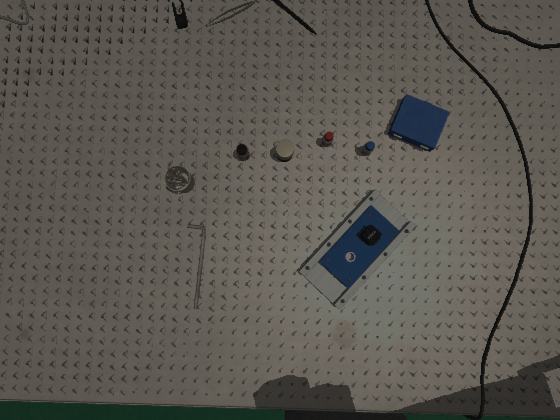

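View pics/scene0.png

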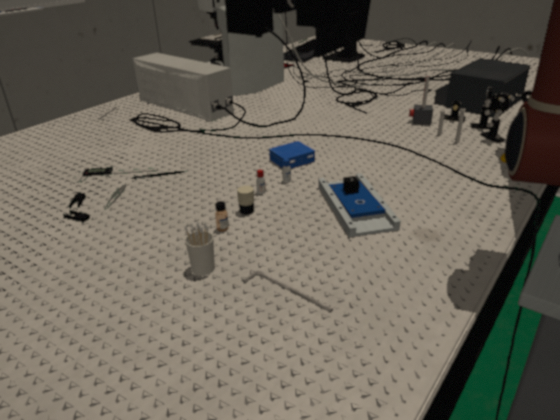

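```bash
cat >> h.py <<'E'
from scipy.spatial.transform import Rotation as R
_g=grab
def grab(n):
    f=_g(n); 
    r=np.array(f["rotation"])
    if r.shape==(4,): f["rotation"]=R.from_quat(r[[1,2,3,0]]).as_matrix()
    return f
def blue(f,box):
    hsv=cv2.cvtColor(f["img"],cv2.COLOR_RGB2HSV); m=cv2.inRange(hsv,(100,110,40),(125,255,255))
    k=np.zeros_like(m); k[box[1]:box[3],box[0]:box[2]]=1; return m*k
E
python3 - <<'E'
from h import *
f=grab("top"); P=pts(f)
B=(295,185,415,305)
m=blue(f,B); c=max(cv2.findContours(m,0,2)[0],key=cv2.contourArea)
r=cv2.minAreaRect(c); print(r)
for q in cv2.boxPoints(r): print(q.round(1),ray(f,*q,0.023).round(4),P[int(q[1]),int(q[0])].round(4))
# dark/light regions by depth: base = points z 5..30mm
k=np.zeros(m.shape,bool);k[B[1]:B[3],B[0]:B[2]]=1
z=P[...,2]
s=k&(z>0.005)&(z<0.035)
cb=max(cv2.findContours(s.astype(np.uint8)*255,0,2)[0],key=cv2.contourArea)
print("base",cv2.minAreaRect(cb))
Q=P[s][:,:2]*1000; br=cv2.minAreaRect((P[...,:2][cb[:,0,1],cb[:,0,0]]*1000).astype(np.float32)); print(br)
u,sv,vt=np.linalg.svd(P[m>0]-P[m>0].mean(0),full_matrices=False)
print("plate",P[m>0].mean(0),vt,"tilt",np.arccos(abs(vt[2,2])))
cu=k&(z>0.04); print("cube",P[cu].mean(0),cu.sum(),P[cu][:,2].max())
# rim/hole: non-blue in the hull of blue, excluding the cube
hull=np.zeros_like(m); cv2.fillConvexPoly(hull,cv2.convexHull(c),255)
nb=((hull>0)&(m==0)&(z<0.04)).astype(np.uint8); n,l,st,ce=cv2.connectedComponentsWithStats(nb)
for i in range(1,n):
    if st[i,4]>15: print(st[i],ce[i],ray(f,*ce[i],0.026))
save(f,"t1.png",B,5)
E
```

```text
((359.1641540527344, 246.2754669189453), (39.560604095458984, 76.479736328125), 42.51044845581055)
[318.7 261.1] [0.5023 0.1355 0.023 ] [0.502  0.1356 0.0067]
[370.4 204.7] [0.6215 0.0303 0.023 ] [0.6227 0.0318 0.0259]
[399.6 231.5] [ 0.5676 -0.0302  0.023 ] [ 0.5686 -0.0296  0.0208]
[347.9 287.8] [0.4496 0.0749 0.023 ] [0.4516 0.0774 0.0274]
base ((356.54193115234375, 248.49822998046875), (56.25745391845703, 114.20096588134766), 42.594024658203125)
((529.3643798828125, 56.098365783691406), (116.87455749511719, 238.0682830810547), 48.244598388671875)
plate [0.53258136 0.05596582 0.02875828] [[-0.18687917  0.35128658  0.91742788]
 [ 0.74148103 -0.5621686   0.36629543]
 [-0.64442382 -0.74870836  0.15541473]] tilt 1.4147490537680991
cube [0.55333163 0.06809288 0.22289884] 325 0.9836626849761859
[356 226  14  20  84] [361.97619048 234.6547619 ] [0.5588724  0.04779242 0.026     ]
[345 252  11  10  87] [349.94252874 256.48275862] [0.51351546 0.07199533 0.026     ]
```

View pics/t1.png

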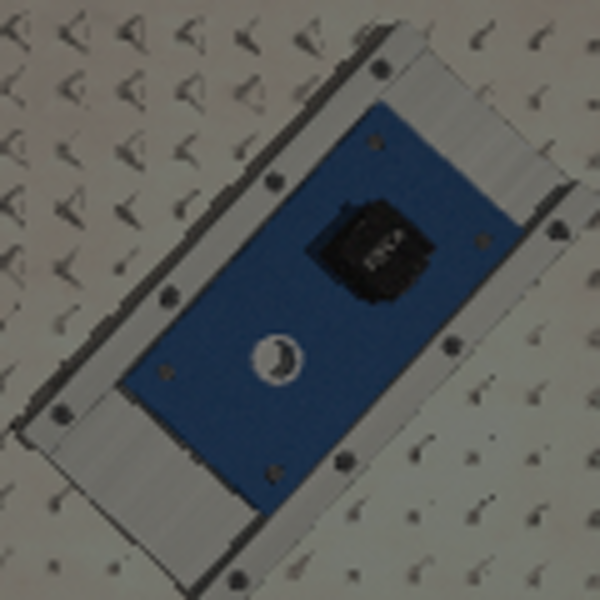

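```bash
cat >> h.py <<'E'
C=np.array([.5294,.0561]); Y=np.array([-.747,.665]); X=np.array([Y[1],-Y[0]])
def tool():
    s=manip.state(); q=s["tool_rot"]; return s,R.from_quat(q[[1,2,3,0]]).as_matrix()
def goal(along,across,z):
    s,M=tool(); t=np.r_[C+along*Y+across*X,z]; return (M.T@(t-s["tool_pos"])*1000).round(1)
def rel(p): d=np.asarray(p)[:2]-C; return (d@Y*1000).round(1),(d@X*1000).round(1)
E
python3 - <<'E'
from h import *
s,M=tool(); print(M.round(3)); y=np.r_[Y,0]
a=M.T@y; print("y in tool",a,"turn",np.arctan2(-a[1],a[2]),"or other",np.arctan2(a[1],-a[2]), s["joint_pos"])
print(goal(-.110,0,.20),goal(-.110,0,.09))
E
```

```text
[[-0.001  0.442 -0.897]
 [ 0.002 -0.897 -0.442]
 [-1.    -0.002 -0.   ]]
y in tool [ 0.00145537 -0.92667255  0.37617798] turn 1.1851755732400555 or other -1.9564170803497378 [-1.23199590e+00  5.32344226e-02  1.61398023e+00 -2.44800915e-05
  1.47602693e+00 -1.18983711e-01]
[  31.  -338.9 -541. ] [ 141.  -338.7 -541. ]
```

Emit:
play_rows([
  [4,-42,-68,-0.18,1],
  [8,-85,-135,-0.36,1],
  [12,-127,-203,-0.54,1],
  [16,-169,-270,-0.72,1],
  [19,-212,-338,-0.9,1],
  [23,-254,-406,-1.08,1],
  [27,-296,-473,-1.26,1],
  [31,-339,-541,-1.44,1],
])

```text
time: 1.15
tool_pos: [0.5394, -0.1339, 0.2069]
tool_rot: [0.576, 0.41, 0.576, -0.41]
contact_force: [-0.4, 0.6, 0.0]
gripper_width: -0.003
```

```bash
python3 - <<'E'
from h import *
s,M=tool(); y=np.r_[Y,0]
a=M.T@y; print(s["time"],s["tool_pos"],rel(s["tool_pos"]),"turn",np.arctan2(a[1],-a[2]), s["joint_pos"],s["gripper_width"])
print(goal(-.110,0,.06))
E
```

```text
1.15 [ 0.53941737 -0.13385165  0.20691635] (np.float64(-133.8), np.float64(-135.2)) turn -0.5104367263558204 [-3.77073387e-01 -9.63329214e-02  1.80059241e+00 -1.22828409e-04
  1.43705837e+00 -7.10026966e-01] -0.003191192698862167
[146.9 106.3 -86.8]
```

Emit:
play_rows([
  [0,0,0,-0.18,1],
  [0,0,0,-0.36,1],
  [0,0,0,-0.51,1],
  [0,0,0,-0.51,1],
])

```text
time: 1.65
tool_pos: [0.5386, -0.1356, 0.2067]
tool_rot: [0.66, 0.254, 0.66, -0.254]
contact_force: [0.1, -0.5, -1.1]
gripper_width: -0.002
```

```bash
python3 - <<'E'
from h import *
s,M=tool(); y=np.r_[Y,0]
a=M.T@y; print(s["time"],s["tool_pos"],rel(s["tool_pos"]),"turn",np.arctan2(a[1],-a[2]), s["joint_pos"],s["gripper_width"])
print(goal(-.110,0,.06))
E
```

```text
1.65 [ 0.53855468 -0.13560289  0.2066997 ] (np.float64(-134.3), np.float64(-137.1)) turn -0.007993933677312342 [-3.80676501e-01 -9.65367456e-02  1.80114833e+00  1.33344366e-05
  1.43768143e+00 -1.21609093e+00] -0.001856495085290832
[146.7 136.9 -25.3]
```

Emit:
play_rows([
  [20,46,-8,-0.008,1],
  [40,92,-17,-0.008,1],
  [60,137,-25,-0.008,1],
  [110,137,-25,-0.008,1],
  [147,137,-25,-0.008,1],
  [147,137,-25,-0.008,1],
])

```text
time: 2.4
tool_pos: [0.6086, -0.0168, 0.0558]
tool_rot: [0.658, 0.251, 0.664, -0.252]
contact_force: [-0.0, -0.1, 0.4]
gripper_width: 0.003
```

```bash
python3 - <<'E'
from h import *
f=grab("scene"); save(f,"s1.png",(270,130,450,260),4)
s,M=tool(); print(s["time"],s["tool_pos"],rel(s["tool_pos"]),s["contact_force"])
print(goal(-.110,0,.0135))
E
```

```text
2.45 [ 0.6108131  -0.01720153  0.05885665] (np.float64(-109.6), np.float64(-0.6)) [0.82867422 0.72675011 0.38686863]
[45.4  0.7  0.6]
```

View pics/s1.png

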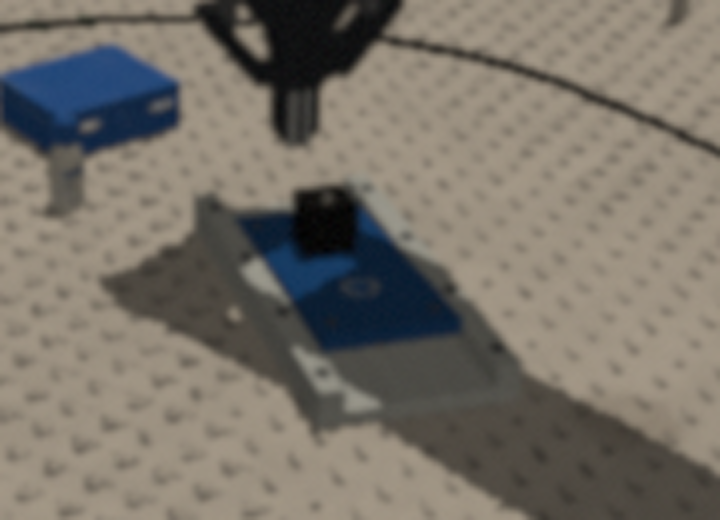

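The scene crop shows the shut fingers (tip about (297,140)) above the bare floor behind the plate's -y end, with the cube at (325,220) and the hole at (360,287). Nothing is in the way, so I descend.

Emit:
play_rows([
  [20,0,0,0,1],
  [36,0,0,0,1],
  [42,0.5,0,0,1],
  [45,0.5,0,0,1],
  [45,0.5,0,0,1],
])

```text
time: 3.08
tool_pos: [0.6124, -0.0169, 0.0152]
tool_rot: [0.661, 0.251, 0.661, -0.251]
contact_force: [0.8, 0.0, 0.3]
gripper_width: 0.001
```

Emit:
play_rows([
  [0,0,-3,0,1],
  [0,0,-6,0,1],
  [0,0,-9,0,1],
  [0,0,-12,0,1],
  [0,0,-15,0,1],
  [0,0,-18,0,1],
  [0,0,-18,0,1],
])

```text
time: 3.95
tool_pos: [0.5987, -0.0049, 0.0152]
tool_rot: [0.661, 0.251, 0.661, -0.251]
contact_force: [0.7, -0.7, 0.4]
gripper_width: 0.002
```

```bash
cat >> h.py <<'E'
def look(n):
    f=grab("top"); B=(295,185,415,305); save(f,n,B,5)
    m=blue(f,B); c=max(cv2.findContours(m,0,2)[0],key=cv2.contourArea)
    hull=np.zeros_like(m); cv2.fillConvexPoly(hull,cv2.convexHull(c),255)
    k,l,st,ce=cv2.connectedComponentsWithStats(((hull>0)&(m==0)).astype(np.uint8))
    for i in range(1,k):
        if 40<st[i,4]<150: print("blob",st[i],ce[i].round(1),rel(ray(f,*ce[i],.026)),rel(ray(f,*ce[i],.020)))
    s,M=tool(); print(s["time"],s["tool_pos"],rel(s["tool_pos"]),s["contact_force"])
E
python3 -c "
from h import *
look('t2.png')"
```

```text
blob [343 254  11  11  93] [347.8 258.9] (np.float64(29.0), np.float64(1.1)) (np.float64(28.6), np.float64(0.4))
4.0 [ 0.59876702 -0.00487315  0.01523717] (np.float64(-92.4), np.float64(0.6)) [ 0.3522501  -0.65776565  0.9753715 ]
```

Emit:
play_rows([
  [0,0,-3,0,1],
  [0,0,-6,0,1],
  [0,0,-9,0,1],
  [0,0,-12,0,1],
  [0,0,-15,0,1],
  [0,0,-18,0,1],
  [0,0,-20,0,1],
  [0,0,-20,0,1],
])

```text
time: 5.0
tool_pos: [0.5836, 0.0085, 0.0152]
tool_rot: [0.661, 0.251, 0.661, -0.251]
contact_force: [1.5, -1.5, 0.9]
gripper_width: 0.004
```

```bash
python3 -c "
from h import *
look('t3.png')"
```

```text
blob [336 261  11  11  94] [341. 266.] (np.float64(49.2), np.float64(1.6)) (np.float64(48.9), np.float64(0.8))
5.05 [0.58363285 0.00856226 0.01513475] (np.float64(-72.1), np.float64(0.6)) [ 1.43209747 -0.7642171   1.49117186]
```

Emit:
play_rows([
  [0,0,-1.5,0,1],
  [0,0,-3,0,1],
  [0,0,-4,0,1],
  [0,0,-5,0,1],
  [0,0,-6,0,1],
  [0,0,-6,0,1],
])

```text
time: 5.8
tool_pos: [0.579, 0.0124, 0.0149]
tool_rot: [0.661, 0.251, 0.661, -0.251]
contact_force: [1.9, -1.1, -1.2]
gripper_width: -0.001
```

Emit:
play_rows([
  [0,0,-0.7,0,1],
  [0,0,-1.4,0,1],
  [0,0,-2,0,1],
  [0,0,-2,0,1],
])

```text
time: 6.3
tool_pos: [0.5776, 0.0137, 0.0149]
tool_rot: [0.661, 0.251, 0.661, -0.251]
contact_force: [0.8, -1.5, -0.5]
gripper_width: 0.001
```

```bash
cat >> h.py <<'E'
def tilt(f):
    # depth-plane fit on plate's blue
    B=(295,185,415,305); m=cv2.erode(blue(f,B),np.ones((3,3))); p=pts(f)[m>0]; p=p[(p[:,2]>.005)&(p[:,2]<.04)]
    al=(p[:,:2]-C)@Y; k=np.polyfit(al,p[:,2],1); print("slope",k[0].round(4),"z at hole",np.polyval(k,.057).round(4),len(p))
E
python3 -c "
from h import *
look('t4.png'); tilt(grab('top'))"
```

```text
blob [333 264  11  11  93] [337.8 268.9] (np.float64(58.1), np.float64(2.3)) (np.float64(57.8), np.float64(1.6))
6.35 [0.57757188 0.0137406  0.0149156 ] (np.float64(-64.2), np.float64(0.4)) [ 0.75358464 -0.51659768 -0.90868918]
slope 0.0008 z at hole 0.0207 1820
```

The depth fit gives a slope of 0.0008 (about 0.06 when propped) and z of 20.7 mm at the hole, so the plate looks dropped. I back off, lift and check.

Emit:
play_rows([
  [0,0,4,0,1],
  [0,0,10,0,1],
  [0,0,16,0,1],
  [-30,0,22,0,1],
  [-80,0,22,0,1],
  [-130,0,22,0,1],
  [-180,0,22,0,1],
  [-180,0,22,0,1],
])

```text
time: 7.4
tool_pos: [0.5977, -0.0016, 0.2016]
tool_rot: [0.665, 0.252, 0.657, -0.25]
contact_force: [0.2, 0.3, 0.8]
gripper_width: -0.005
```

```bash
python3 -c "
from h import *
look('t5.png'); f=grab('top'); tilt(f); import pickle
g=pickle.load(open('top0.pkl','rb')); r=np.array(g['rotation']); g['rotation']=R.from_quat(r[[1,2,3,0]]).as_matrix(); tilt(g)
d=np.abs(f['img'].astype(int)-g['img']).max(2)>60; print([d[130:200,165:190].sum(),d[130:165,230:385].sum(),d[215:310,185:210].sum()])
save(grab('scene'),'s2.png',(270,130,450,260),4)"
```

```text
blob [333 264  11  11  93] [337.8 268.9] (np.float64(58.1), np.float64(2.3)) (np.float64(57.8), np.float64(1.6))
7.45 [ 0.59600711 -0.00135731  0.19820272] (np.float64(-88.0), np.float64(1.4)) [ 0.74095006 -0.40990604 -0.62573585]
slope 0.0016 z at hole 0.0208 2014
slope 0.0548 z at hole 0.0287 1982
[np.int64(0), np.int64(0), np.int64(0)]
```

View pics/t5.png

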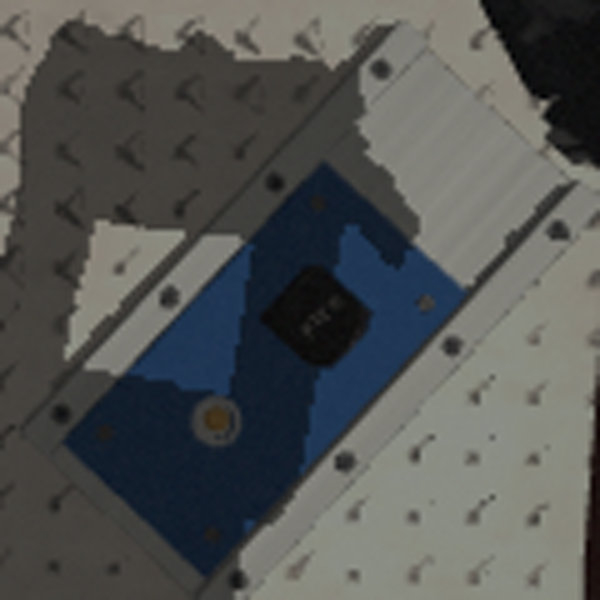

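View pics/s2.png

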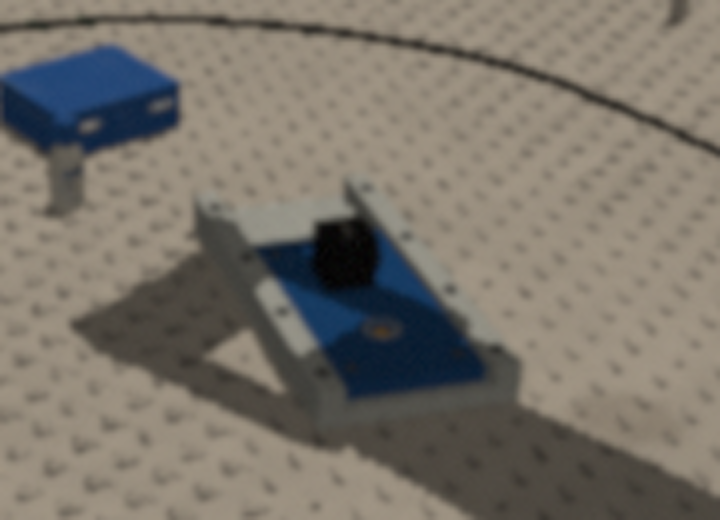

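The top view shows the brass pin at about (217,418) inside the steel rim at about (215,420), with the plate flat. The scene view agrees, and the gripper is well clear.

```bash
python3 -c "
from h import *
print(manip.job_done())"
```

```text
the job is handed in; nothing more can be done
None
```

The carrier is seated over the pin and flat on the channel floor, and I handed the job in at about 7.5 s. I pushed the -y end face with the shut fingers, moving the plate about 35 mm along the channel in small steps. Then I backed off and lifted the gripper to about 0.2 m.

Last checks before handing in:
- **Hole over the pin:** the brass pin shows inside the hole's rim in both camera views. The hole measured 57.8 mm along the channel, against 57.5 mm for the pin.
- **Sideways offset:** the hole measured 1.6 mm off the channel's centre line. That is within the hole's clearance, and about what the calibration error allows.
- **Plate flat:** the plate's slope along the channel fell from 0.055 to about 0.001–0.002, and the height at the hole was 20.8 mm.
- **Bystanders:** there was no visible change in the picture areas around them.
- **Forces:** readings stayed at about 2 N.

No check failed. The wrist force never showed a clear stop against the pin, so the seating rests on the camera and depth checks.

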